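# Set up the seal-viewing stand

### The job

Lay out the viewing stand for the next reader: stand every brass seal on the table upright in the stand's tray, one to a cell. Free the locked lens arm by pulling up its knob, turning it and letting it rest in the shallow notch, swing the lens over the tray, turn the knob back so that it snaps fully home and locks the arm there, and tilt the lens level. Leave the other desk things where they are.

Things in the scene. Friction and masses are not known exactly. Their poses are not given: they have to be found in the camera images.
- column (a point): Axis of the steel column (32 mm thick) at the far end of the fixed viewing stand, 150 mm above the table, level with the lens arm. Its -x points along the grey base (360 x 180 x 12 mm) to the tray, whose centre is 200 mm off; y left seen from the tray, z up. A fixed bracket, top 188 mm above the table, reaches along -y and carries the locking knob, 50 mm from the column axis.
- tray (a point): Centre of the four-cell tray, at floor level of its cells (16 mm above the table). Tray outside 146 x 146 mm, walls and the cross-shaped dividers 4 mm thick, their tops 14 mm above the cell floor. Axes as the stand's.
- cell0 (a point): Centre of one tray cell's floor (16 mm above the table); each cell is about 67 mm square, with room for just one seal.
- cell1 (a point): Centre of one tray cell's floor (16 mm above the table); each cell is about 67 mm square, with room for just one seal.
- cell2 (a point): Centre of one tray cell's floor (16 mm above the table); each cell is about 67 mm square, with room for just one seal.
- cell3 (a point): Centre of one tray cell's floor (16 mm above the table); each cell is about 67 mm square, with room for just one seal.
- knob_grip (a point): Locking knob of the index plunger on the bracket: black upright bar grip 12 mm thick (along this point's x), 44 mm long (y), 32 mm tall; this point is its centre, 229 mm above the table when home. It turns about, and is pulled up along, the vertical through this point.
- plunger (a joint): Lift of the knob against its spring (5 N at home, 10 N at the top), m: 0 fully home, its pin 7 mm into the arm's index flange (arm locked); 0.020 at most. Let go, it springs down. Lift over 14 mm (16 mm is good) to pass the land between its two notches; in the shallow notch it rests at 0.010, pin 3 mm clear of the flange.
- knob (a joint): Turn of the knob, rad, anticlockwise from above: 0 in the deep, locking notch (drops home for -0.12 to 0.2); 1.2 in the shallow, free notch (drops in for 1.0 to 1.35). Stops at -0.12 and 1.35. Let go in between, it stays perched on the land, 14 mm up. Light friction only.
- swivel (a joint): Swing of the lens arm about the column, rad: 0 over the tray, growing clockwise from above to the stand's +y side; stops at -0.06 and 1.45. Starts parked at 1.03 to 1.27, locked (pin in a slot). The pin enters the working hole within 0.10 of 0, so the arm may be brought against its stop there; elsewhere it lands on the flange, knob 7 mm up. Stays where left (1 N friction at the peg).
- peg (a point): Grip peg for swinging the arm: upright black round peg 14 mm thick on top of the arm, 115 mm from the column axis; this point is at 180 mm above the table, the peg reaching from 156 to 200 mm. It may turn within the fingers.
- head (a joint): Tilt of the lens head about the arm's long axis, rad: 0 with the lens level, positive with the tilt bar raised; -0.6 to 1.1. It starts at 0.45 to 0.8 and stays where left (friction about 1 N at the bar).
- tilt_bar (a point): Middle of the tilt bar: a steel bar 10 mm thick and 44 mm long, parallel to the arm (and to the tilt axis), 95 mm to the side of the lens centre, carried on two thin stays from the black lens frame. Its height is 150 mm plus 95 mm times the sine of the tilt. When the arm is over the tray the bar is on the stand's +y side.
- lens (a point): Centre of the round magnifier lens in its black frame (102 mm across, 10 mm thick), 200 mm from the column axis, 150 mm above the table; the tilt axis runs through it along the arm.
- seal0_mid (a point): Brass hand seal, upright, of which two to four are present (None if absent): round flat foot 42 mm across and 10 mm thick, slim waist, upright grip 16 mm thick from 18 mm above the underside to its top at 62 mm. This point is its centre, half-way up (31 mm above its underside), z up along its axis. About 0.12 kg.
- seal1_mid (a point): Brass hand seal, upright, of which two to four are present (None if absent): round flat foot 42 mm across and 10 mm thick, slim waist, upright grip 16 mm thick from 18 mm above the underside to its top at 62 mm. This point is its centre, half-way up (31 mm above its underside), z up along its axis. About 0.12 kg.
- seal2_mid (a point): Brass hand seal, upright, of which two to four are present (None if absent): round flat foot 42 mm across and 10 mm thick, slim waist, upright grip 16 mm thick from 18 mm above the underside to its top at 62 mm. This point is its centre, half-way up (31 mm above its underside), z up along its axis. About 0.12 kg.
- seal3_mid (a point): Brass hand seal, upright, of which two to four are present (None if absent): round flat foot 42 mm across and 10 mm thick, slim waist, upright grip 16 mm thick from 18 mm above the underside to its top at 62 mm. This point is its centre, half-way up (31 mm above its underside), z up along its axis. About 0.12 kg.
- stamp: Bystander among the seals: wooden rubber stamp, block 30 x 50 x 22 mm with a 22 mm round handle, 58 mm tall; origin under its centre. Not a seal.
- tape: Bystander: roll of yellow tape lying flat, 90 mm across, 22 mm high; origin under its centre.
- paste: Bystander: paste jar 52 mm across, 75 mm tall; origin under its centre.
- eraser: Bystander: white eraser 50 x 22 x 13 mm; origin under its centre.
Things that resemble listed ones, but are neither listed nor needed, are in the scene too. What is shaped like the part that bears seal1_mid but red is not meant. Leave any purple look-alike of the part that bears seal3_mid alone.

How it is judged:
On the way, in this order (a step that is already met when the one before it is completed fails the run):
1. the knob has been pulled, turned and let down into its shallow notch (value of joint plunger between 0.008 and 0.0118 m and value of joint knob above 0.95 rad), for 0.2 s.
2. the lens arm has been swung over the tray (value of joint swivel below 0.1 rad), for 0.2 s.
3. the knob is turned back and has snapped home, locking the arm over the tray (value of joint plunger below 0.0035 m and value of joint knob below 0.25 rad and value of joint swivel below 0.12 rad), for 0.2 s.
At the end, for the whole second after the job is handed in: Every seal present stands upright (within 0.2 rad) on the floor of a tray cell (one fits a cell), the knob is home in its deep notch (lift under 3.5 mm, turn under 0.25 rad), the arm is over the tray (swivel under 0.12 rad), and the lens is level within 0.10 rad (about 6 degrees) (all of step 3 and x of seal0_mid in the frame of tray between -0.07 and 0.07 m and y of seal0_mid in the frame of tray between -0.07 and 0.07 m and z of seal0_mid in the frame of tray between 0.026 and 0.036 m and angle between each of seal0_mid, seal1_mid, seal2_mid, seal3_mid's own z axis and vertical below 0.2 rad and x of seal1_mid in the frame of tray between -0.07 and 0.07 m and y of seal1_mid in the frame of tray between -0.07 and 0.07 m and z of seal1_mid in the frame of tray between 0.026 and 0.036 m and x of seal2_mid in the frame of tray between -0.07 and 0.07 m and y of seal2_mid in the frame of tray between -0.07 and 0.07 m and z of seal2_mid in the frame of tray between 0.026 and 0.036 m and x of seal3_mid in the frame of tray between -0.07 and 0.07 m and y of seal3_mid in the frame of tray between -0.07 and 0.07 m and z of seal3_mid in the frame of tray between 0.026 and 0.036 m and value of joint head between -0.1 and 0.1 rad); the robot touches nothing.
It fails at once if a bystander is shifted by more than 40 mm (distance of any of stamp, tape, paste, eraser from where it was at the start of the episode above 0.04 m).
Of seal0, seal1, seal2, seal3 only 2 to 4 are there at a start; the rules pass over those that are not, and their reading is None.
At some moment in a run one of seal0, seal1, seal2, seal3 may be knocked a few centimetres aside while the robot is not near it.
Once in a run the grip may slacken for a moment while it holds something.
It also fails if it takes over 210 s, if anything falls off the work surface, if the arm or the gripper's body presses on something with over 40 N, if the wrist force passes 120 N, or if a joint passes its speed limit or range.

### The arm

A 6-joint arm with a two-finger parallel gripper is mounted at the origin on the work surface. World frame = base frame: x ahead of the robot, y to its left, z up, the work surface at z = 0. Lengths are in m, angles in rad, forces in N, time in s.
With the tool pointing down it reaches from about 0.325 to 0.925 m from the base axis. Payload 3.1 kg.
Tool frame: the origin (TCP) lies at the very end of the fingers, on their centre line; the grasp point (between the pads) lies 19 mm behind it; z points along the fingers, y is the line along which they close (so a half turn about z gives the same grasp; the last joint's range is limited). The gripper opens to 85 mm and grips with 20 to 120 N. Pads are 22 mm wide; open, the fingers measure 114 mm over their backs; the gripper's body (76 mm by 85 mm) begins 54 mm behind the grasp point. The pads swing forward as they close: fully open they stand 13 mm farther back than shut.
Start: joints at [0.998, 0.217, 1.613, -0, 1.311, -0.112], TCP at [0.278, 0.56, 0.231] pointing down, gripper open.
Joint ranges: [-2.75, 2.75], [-0.78, 2.1], [0.31, 2.55], [-1.13, 4.27], [0.13, 2.63], [-2.58, 2.58]. Speed limits (rad/s): [2.79, 2.79, 3.14, 3.14, 3.14, 3.14].

### API

Orientations are given as a unit quaternion [w, x, y, z].
In Python, from workcell import env gives the robot as it stands. The module is installed in compiled form; this text tells all that it offers.
- The arm moves only by the tool jog_arm, never from a script. Its argument "deltas" is a list that holds one entry, the list of rows, each a list of 4 numbers: the shift along the tool's x, y, z in cm, then the turn about the tool's z in rad. A call has 1 to 20 rows; each row is the pose to reach, as a shift and turn from the pose commanded when the call began, along the tool's axes at that moment; what a row does not reach only later rows make up. A row lasts 1/10 s, in which the tool goes at most 50 mm and 8.59 degrees, less where a joint would pass 70% of its speed; a pose out of reach is approached as far as the arm can. A call with a gripper value outside its range is refused whole. "fingers" is the gripper command: -1 is shut, 1 is fully open, values between are in proportion, set as the call begins (left out, the last holds). The fingers move at their own pace and stop on an object; "newtons" is the grip in N (left out, the last holds). Time passes only in rows, so rows that repeat a pose let the fingers close. It gives the time, the measured TCP pose, the force, the opening and the grip force at its end, in the units of the state.
- env.get_obs(): the state, without advancing time (a new reading comes with each control period).
- env.snapshot(name): name is "scene" or "top"; returns (picture, depth): 384x512x3 uint8, red, green, blue; 384x512 float32, m along the optical axis (not along the pixel's ray), 0 where there is no reading.
- env.camera_model(name): a dict with "K" (3x3 intrinsics, pixels), "T" (4x4, takes a point from camera to world coordinates). Camera axes: x right, y up, looking along -z (the intrinsics and any distortion apply to the point x, -y, -z); pixel columns grow to the right and rows downward; lengths in m; the calibration is good to about 2 mm. A picture is of the moment at which its call begins. camera_model takes no time and is no camera call.
- env.job_done(): hands the job in; it is judged then, once.
The state is a dict: "time_s": time; "qpos": joint angles; "joint_vel": joint speeds; "joint_torque": joint torques, N m; "position": TCP position; "eef_rot": TCP orientation; "wrist_force": force on the tool from outside, world axes, zero at the start; "torque": the same for the moment, N m; "width": finger opening in m; "grip_force": force on a finger pad.
Only numpy, scipy, OpenCV 4.12 (cv2) and the standard library are available. Lean on these libraries where they do the work, as an engineer would, in place of code of your own. Each camera call takes 0.05 s, during which the arm holds its last target. There are 200 camera calls.

## Working session

There is one attempt and no reset: what is moved stays moved. The work goes in short steps, Python scripts to look and compute and a tool call to move; the robot and the scene stay as the last step left them, time stands still between calls to the robot, and variables do not carry over. Pictures are saved under pics/ and viewed, at most 14 in all, crops included, and the job is handed in when it is done.

Besides the shell and the picture viewer there is one more tool, called after "Request:" as name(argument=value, ...) on one line, values as JSON. jog_arm: Moves the arm, as the interface text tells. Its arguments: {"type":"object","properties":{"deltas":{"type":"array"},"fingers":{"type":"number"},"newtons":{"type":"number"}},"required":["deltas"]}

```bash
mkdir -p pics
cat > h.py <<'E'
import numpy as np, cv2
from workcell import env
def shot(n):
    p,d=env.snapshot(n); np.savez(f'{n}.npz',p=p,d=d); return p,d
def world(n,u,v,d=None,z=None):
    c=env.camera_model(n);K=c['K'];T=c['T']
    r=np.array([(u-K[0,2])/K[0,0],-(v-K[1,2])/K[1,1],-1.])
    R=T[:3,:3]@r
    s=d if z is None else (z-T[2,3])/R[2]
    return T[:3,3]+s*R
E
python3 - <<'E'
from h import *
for n in('scene','top'):
    p,d=shot(n); cv2.imwrite(f'pics/{n}0.png',cv2.resize(p[:,:,::-1],(800,600)))
    c=env.camera_model(n);print(c)
print(env.get_obs())
E
```

```text
{'K': array([[365.44521175,   0.        , 258.54132749],
       [  0.        , 365.44521175, 192.01384262],
       [  0.        ,   0.        ,   1.        ]]), 'T': array([[ 0.87509903, -0.2813486 ,  0.3937571 ,  0.95553372],
       [ 0.48350198,  0.47352545, -0.73620614, -0.68358317],
       [ 0.02067656,  0.83463562,  0.55041426,  0.72921156],
       [ 0.        ,  0.        ,  0.        ,  1.        ]])}
{'K': array([[483.0734507 ,   0.        , 252.6556509 ],
       [  0.        , 483.0734507 , 194.21314202],
       [  0.        ,   0.        ,   1.        ]]), 'T': array([[ 0.01584286,  0.98479308, -0.17300749,  0.32858667],
       [-0.99979271,  0.01781566,  0.00985601,  0.05574328],
       [ 0.01278837,  0.17281548,  0.98487119,  1.37372072],
       [ 0.        ,  0.        ,  0.        ,  1.        ]])}
{'time_s': 0.1, 'qpos': array([ 9.97807923e-01,  2.17707348e-01,  1.61480753e+00,  3.14135833e-05,
        1.31129329e+00, -1.12169622e-01]), 'joint_vel': array([ 0.00120518, -0.00152129, -0.00405035,  0.00100256,  0.0013319 ,
        0.00052532]), 'joint_torque': array([-7.91685598e-04, -3.98074293e+01, -3.04969096e+01, -1.83181119e-04,
        4.19711141e-03,  2.42632359e-05]), 'position': array([0.27747356, 0.55919666, 0.23006341]), 'eef_rot': array([-3.86408255e-04,  2.28379915e-01,  9.73571460e-01, -1.03828579e-03]), 'wrist_force': array([-0.99785551,  0.92838981, -0.85095033]), 'torque': array([-0.02670269,  0.02210177, -0.01080914]), 'grip_force': 0.0, 'width': 0.08561603820137623}
```

View pics/scene0.png

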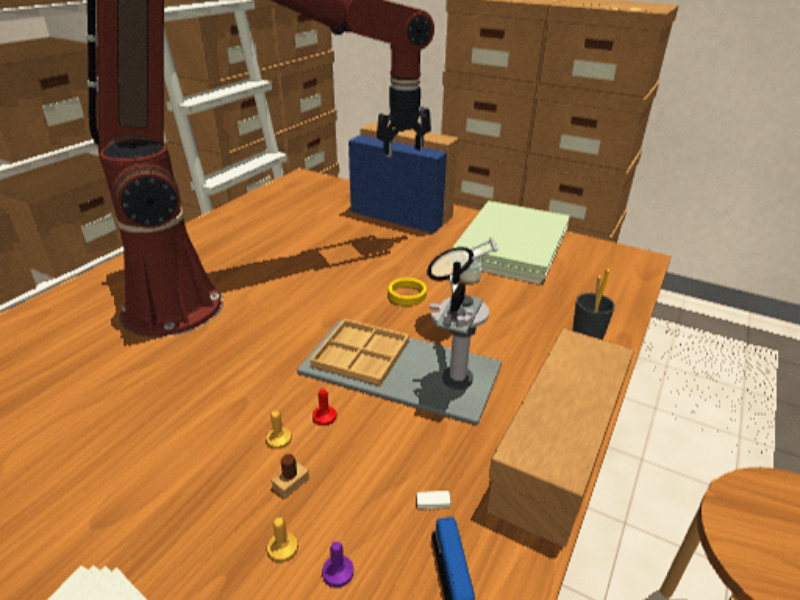

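View pics/top0.png

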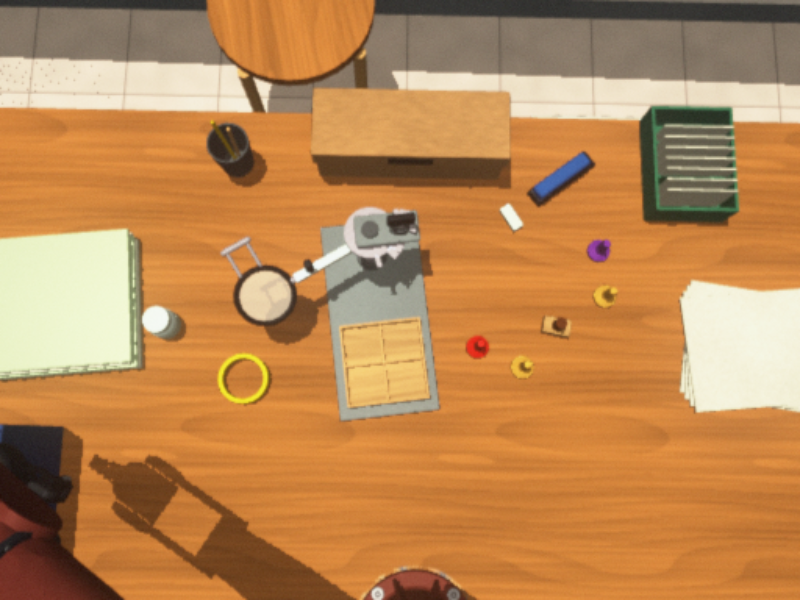

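Scene shows two brass seals at (278,430) and (282,540), which are (522,367) and (605,296) in top. The red look-alike (477,347 top) and purple one (599,250 top) do not fit, because seals are brass. I'll confirm this in a crop and read off the stand geometry.

Run:
```python
from h import *
p=np.load('top.npz')['p']; q=np.load('scene.npz')['p']
# stand crop: cols 135-285, rows 125-275 -> x4 ; seals crop
a=cv2.resize(p[125:275,135:285,::-1],(600,600),interpolation=cv2.INTER_CUBIC)
cv2.imwrite('pics/stand.png',a)
a=p[145:255,290:410,::-1]; a=cv2.resize(a,(480,440),interpolation=cv2.INTER_CUBIC)
b=cv2.resize(q[145:255,260:340,::-1],(320,440),interpolation=cv2.INTER_CUBIC)
cv2.imwrite('pics/seals.png',np.hstack([a,b]))
```

```text
(no output)
```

View pics/stand.png

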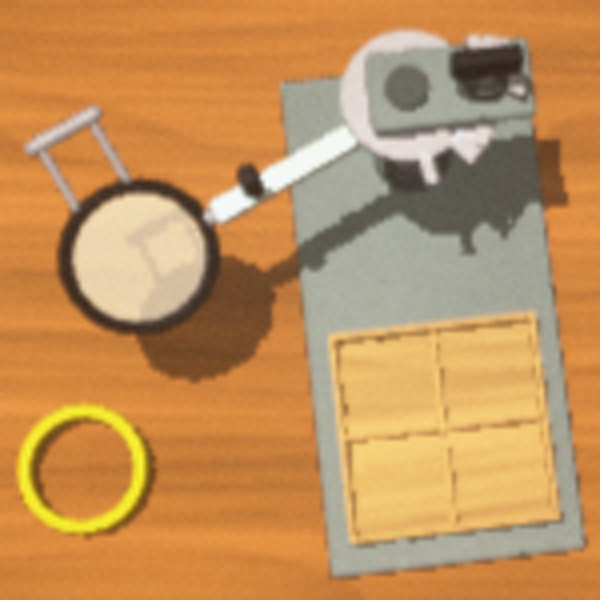

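View pics/seals.png

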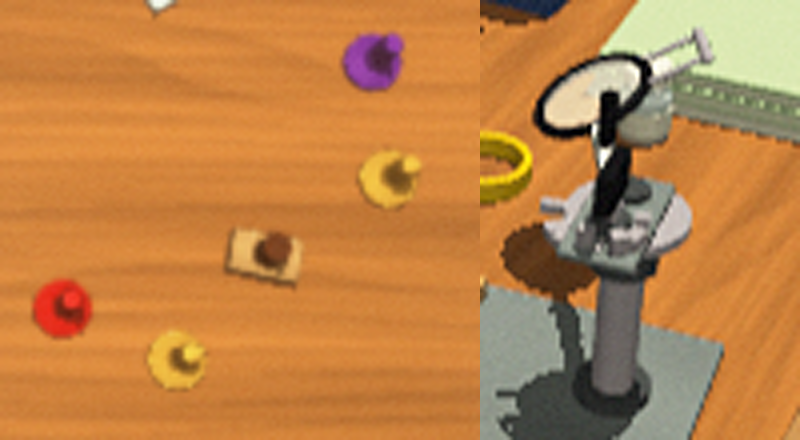

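Two brass seals, with foot centres at (177,360) and (387,180) in the crop. The stamp, red and purple objects are left alone. In the stand crop, the tray corners are (330,333), (535,313), (562,521) and (350,545); the column cap is at (408,88), the knob top at (487,60) and the peg at about (250,180).

```bash
cat >> h.py <<'E'
def stand(u,v): return 135+(u+.5)/4-.5,125+(v+.5)/4-.5
def sealc(u,v): return 290+(u+.5)/4-.5,145+(v+.5)/4-.5
E
python3 - <<'E'
from h import *
np.set_printoptions(precision=4,suppress=True)
W=lambda u,v,z:world('top',*stand(u,v),z=z)
c=[W(*x,.030) for x in[(330,333),(535,313),(562,521),(350,545)]]
b=[W(*x,.012) for x in[(282,83),(583,547),(332,577)]]
tc=np.mean(c,0); print('tray',tc,'cross',W(443,432,.03),[np.linalg.norm(c[i]-c[i-1]) for i in range(4)])
d=(c[0]-c[3]+c[1]-c[2]); print('yaw x',np.arctan2(d[1],d[0]))
d2=b[0]-b[2];print('base yaw',np.arctan2(d2[1],d2[0]),np.linalg.norm(d2),np.linalg.norm(b[1]-b[2]))
print('cap',W(408,88,.188),'knob ends',W(455,67,.245),W(521,53,.245),'top',W(487,58,.245))
print('peg top?',W(245,172,.2),W(252,190,.16),'lens',W(138,256,.15))
for x in[(177,360),(387,180)]: print('seal',world('top',*sealc(*x),z=.008))
print('seal tops',world('top',*sealc(192,353),z=.062),world('top',*sealc(411,166),z=.062))
# depth points
D=np.load('top.npz')['d'];
for x in[(487,55),(408,88),(245,172),(65,130)]:
    u,v=stand(*x);dd=D[round(v),round(u)];print(x,world('top',u,v,d=dd))
# scene depth cloud: knob from scene, points z>0.2 near stand
D=np.load('scene.npz')['d'];p=np.load('scene.npz')['p'];v,u=np.mgrid[0:384,0:512]
c=env.camera_model('scene');K=c['K'];T=c['T']
P=np.stack([(u-K[0,2])/K[0,0]*D,-(v-K[1,2])/K[1,1]*D,-D],-1)@T[:3,:3].T+T[:3,3]
m=(P[...,2]>.2)&(P[...,2]<.26)&(D>0)&(u>270)&(u<330)&(v>145)&(v<215)
for q,uu,vv,cc in zip(P[m],u[m],v[m],p[m]): print(uu,vv,q,cc)
E
```

```text
tray [0.4592 0.06   0.03  ] cross [0.4557 0.0608 0.03  ] [np.float64(0.14833031945048422), np.float64(0.1447758022520817), np.float64(0.14657865939063916), np.float64(0.1471936427690952)]
yaw x 0.12966650456764575
base yaw 0.13017959406232532 0.3575749611860106 0.17627411405163113
cap [0.6586 0.0865 0.188 ] knob ends [0.6564 0.0569 0.245 ] [0.666 0.017 0.245] top [0.6624 0.0376 0.245 ]
peg top? [0.5993 0.1863 0.2   ] [0.5968 0.1858 0.16  ] lens [0.5543 0.2585 0.15  ]
seal [ 0.4564 -0.19    0.008 ]
seal [ 0.5889 -0.3436  0.008 ]
seal tops [ 0.4562 -0.1906  0.062 ] [ 0.5888 -0.3448  0.062 ]
(487, 55) [0.6642 0.0376 0.2454]
(408, 88) [0.6571 0.0863 0.1935]
(245, 172) [0.5988 0.186  0.2024]
(65, 130) [0.6236 0.2989 0.2017]
315 156 [0.6298 0.2921 0.2002] [177 169 163]
292 168 [0.5995 0.1864 0.2   ] [12  9 12]
291 169 [0.5998 0.1787 0.2005] [16 14 14]
293 169 [0.6047 0.1819 0.2004] [17 15 15]
293 182 [0.6598 0.0534 0.2418] [59 60 52]
294 182 [0.6632 0.0515 0.2439] [25 25 26]
295 182 [0.6643 0.0556 0.2421] [19 21 23]
296 182 [0.6676 0.0541 0.2439] [13 19 15]
297 182 [0.6693 0.0566 0.2432] [
[... 7238 characters left out ...]
 [0.6701 0.0257 0.2002] [37 38 37]
292 202 [0.6732 0.0248 0.2019] [95 92 88]
293 202 [0.6758 0.0251 0.2027] [167 161 152]
294 202 [0.6774 0.0276 0.2017] [177 170 162]
286 203 [0.6609 0.0155 0.2001] [97 90 90]
292 203 [0.6758 0.0189 0.2033] [106 102 100]
293 203 [0.6767 0.0232 0.2011] [222 209 203]
295 203 [0.682  0.0233 0.2029] [213 204 198]
296 203 [0.6842 0.0245 0.203 ] [194 183 179]
293 204 [0.6795 0.0166 0.203 ] [180 169 166]
294 204 [0.6805 0.0209 0.2007] [188 177 171]
295 204 [0.6831 0.0213 0.2014] [172 163 157]
296 204 [0.6862 0.0201 0.2033] [170 161 156]
293 205 [0.6805 0.0148 0.2014] [104  99  98]
294 205 [0.6827 0.0159 0.2015] [120 115 109]
295 205 [0.6851 0.0167 0.2019] [98 93 88]
```

Tray centre is (0.458, 0.060) with yaw 0.13, the column (0.657, 0.086) and the knob about (0.665, 0.037). The swivel starts near 1.18. Seals are at (0.456, -0.190) and (0.589, -0.344). I'll place the seals first, while the lens is away.

```bash
cat >> h.py <<'E'
def go(*targets):
    """print tool-frame rows (cm, rad) to world targets (x,y,z,phi), phi = angle of tool y"""
    o=env.get_obs(); w,a,b,c=o['eef_rot']
    R=cv2.Rodrigues(np.zeros(3))[0]
    from scipy.spatial.transform import Rotation as Ro
    R=Ro.from_quat([a,b,c,w]).as_matrix(); phi=np.arctan2(R[1,1],R[0,1])
    print('t',round(o['time_s'],2),'pos',o['position'].round(4),'phi',round(phi,3),'q',o['qpos'].round(2),'F',o['wrist_force'].round(1),'w',round(o['width'],4))
    C=np.array([[-np.sin(phi),np.cos(phi),0],[np.cos(phi),np.sin(phi),0],[0,0,-1]])
    for t in targets:
        d=C@(np.array(t[:3])-o['position'])*100
        th=(phi-t[3]+np.pi/2)%np.pi-np.pi/2
        print(t,'->',d.round(2).tolist(),round(th,3))
E
python3 -c "
from h import *
go((.4,.05,.231,.15),(.456,-.19,.15,.15))"
```

```text
t 0.1 pos [0.2775 0.5592 0.2301] phi 1.11 q [ 1.    0.22  1.61  0.    1.31 -0.11] F [-1.   0.9 -0.9] w 0.0856
(0.4, 0.05, 0.231, 0.15) -> [-33.62, -40.16, -0.09] 0.96
(0.456, -0.19, 0.15, 0.15) -> [-49.31, -59.17, 8.01] 0.96
```

Request:
jog_arm(deltas=[[[-33.6,-40.2,0,0.96],[-33.6,-40.2,0,0.96],[-33.6,-40.2,0,0.96],[-33.6,-40.2,0,0.96],[-33.6,-40.2,0,0.96],[-33.6,-40.2,0,0.96],[-33.6,-40.2,0,0.96],[-33.6,-40.2,0,0.96],[-33.6,-40.2,0,0.96],[-49.3,-59.2,8,0.96],[-49.3,-59.2,8,0.96],[-49.3,-59.2,8,0.96],[-49.3,-59.2,8,0.96],[-49.3,-59.2,8,0.96],[-49.3,-59.2,8,0.96],[-49.3,-59.2,8,0.96],[-49.3,-59.2,8,0.96],[-49.3,-59.2,8,0.96],[-49.3,-59.2,8,0.96],[-49.3,-59.2,8,0.96]]], fingers=0.2, newtons=40)

```text
time_s: 2.1
position: [0.4561, -0.1884, 0.1515]
eef_rot: [0.0, 0.652, 0.759, 0.0]
wrist_force: [0.2, -0.4, -0.2]
width: 0.0518
grip_force: 0.0
```

```bash
python3 -c "
from h import *
go((.456,-.19,.025,.15))
p,d=shot('top');cv2.imwrite('pics/a.png',cv2.resize(p[130:280,270:420,::-1],(600,600)))"
```

```text
t 2.1 pos [ 0.4561 -0.1884  0.1515] phi 0.152 q [-0.53  0.02  1.99  0.    1.13 -0.69] F [ 0.2 -0.4 -0.2] w 0.0518
(0.456, -0.19, 0.025, 0.15) -> [-0.16, -0.04, 12.65] 0.002
```

View pics/a.png

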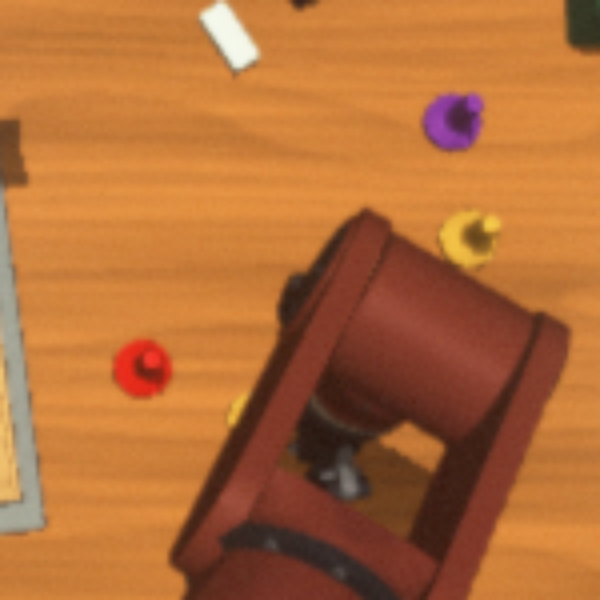

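The second seal has not moved (470,240), and the first seal's foot edge shows at (238,410), where expected. I'll descend, grip and lift.

Request:
jog_arm(deltas=[[[-0.15,0,4,0],[-0.15,0,8,0],[-0.15,0,11,0],[-0.15,0,12.7,0],[-0.15,0,12.7,0],[-0.15,0,12.7,0],[-0.15,0,12.7,0]]])

```text
time_s: 2.85
position: [0.458, -0.1916, 0.026]
eef_rot: [0.002, 0.652, 0.758, 0.0]
wrist_force: [1.8, -0.1, 0.7]
width: 0.0513
grip_force: 0.0
```

Request:
jog_arm(deltas=[[[0,0,0,0],[0,0,0,0],[0,0,0,0],[0,0,0,0],[0,0,0,0],[0,0,0,0],[0,0,0,0],[0,0,0,0]]], fingers=-1, newtons=50)

```text
time_s: 3.65
position: [0.4574, -0.1916, 0.0253]
eef_rot: [0.001, 0.652, 0.758, 0.0]
wrist_force: [0.9, 1.4, 6.3]
width: 0.0147
grip_force: 48.8
```

Request:
jog_arm(deltas=[[[0,0,-3,0],[0,0,-6,0],[0,0,-9,0],[0,0,-10,0],[0,0,-10,0],[0,0,-10,0]]])

```text
time_s: 4.25
position: [0.4553, -0.1905, 0.1227]
eef_rot: [-0.001, 0.652, 0.758, -0.0]
wrist_force: [-0.4, 0.3, -1.7]
width: 0.0148
grip_force: 48.9
```

```bash
python3 -c "
from h import *
go((.498,.029,.125,.13),(.498,.029,.045,.13))"
```

```text
t 4.25 pos [ 0.4553 -0.1905  0.1227] phi 0.15 q [-0.54  0.06  2.01 -0.    1.07 -0.69] F [-0.4  0.3 -1.7] w 0.0148
(0.498, 0.029, 0.125, 0.13) -> [21.06, 7.5, -0.23] 0.02
(0.498, 0.029, 0.045, 0.13) -> [21.06, 7.5, 7.77] 0.02
```

Request:
jog_arm(deltas=[[[4,1.4,-0.2,0],[8,2.8,-0.2,0],[12,4.3,-0.2,0],[16,5.7,-0.2,0.02],[20,7.1,-0.2,0.02],[21.1,7.5,-0.2,0.02],[21.1,7.5,-0.2,0.02],[21.1,7.5,-0.2,0.02],[21.1,7.5,3,0.02],[21.1,7.5,6,0.02],[21.1,7.5,7,0.02],[21.1,7.5,7,0.02],[21.1,7.5,7,0.02]]])

```text
time_s: 5.55
position: [0.4997, 0.0278, 0.0549]
eef_rot: [0.0, 0.66, 0.751, 0.0]
wrist_force: [-0.1, 0.1, -1.4]
width: 0.0149
grip_force: 49.1
```

```bash
python3 -c "
from h import *
go((.498,.029,.042,.13))
p,d=shot('scene');cv2.imwrite('pics/b.png',cv2.resize(p[180:290,160:320,::-1],(800,550)))"
```

```text
t 5.55 pos [0.4997 0.0278 0.0549] phi 0.129 q [-0.08  0.19  2.02 -0.    0.93 -0.21] F [-0.1  0.1 -1.4] w 0.0149
(0.498, 0.029, 0.042, 0.13) -> [0.14, -0.16, 1.29] -0.001
```

View pics/b.png

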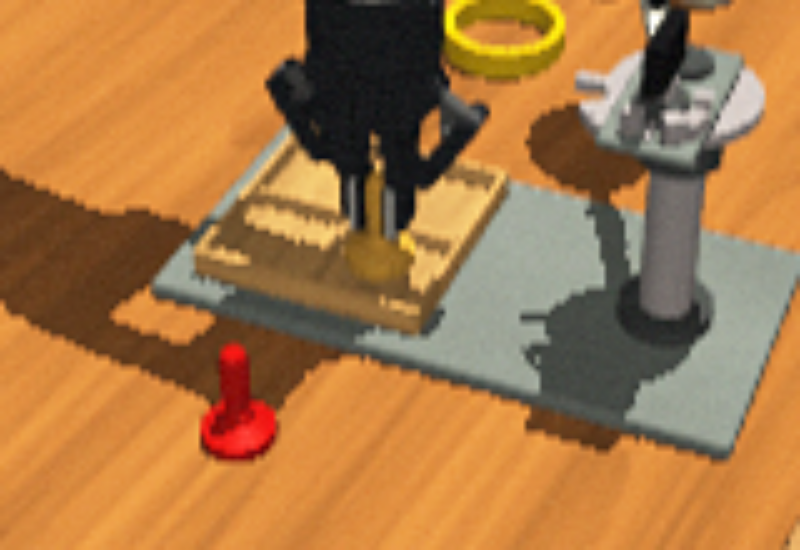

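The seal is upright in the fingers and hanging over its cell at (378,262). I'll lower and release it.

Request:
jog_arm(deltas=[[[0.1,-0.15,0.7,0],[0.1,-0.15,1.1,0],[0.1,-0.15,1.4,0],[0.1,-0.15,1.4,0],[0.1,-0.15,1.4,0]]])

```text
time_s: 6.1
position: [0.4977, 0.0296, 0.0412]
eef_rot: [-0.0, 0.66, 0.752, -0.0]
wrist_force: [-3.0, 0.2, 4.8]
width: 0.015
grip_force: 49.6
```

Request:
jog_arm(deltas=[[[0,0,0,0],[0,0,0,0],[0,0,0,0],[0,0,0,0],[0,0,0,0],[0,0,0,0],[0,0,-3,0],[0,0,-7,0],[0,0,-11,0],[0,0,-11,0]]], fingers=-0.1)

```text
time_s: 7.1
position: [0.5027, 0.0291, 0.157]
eef_rot: [0.005, 0.66, 0.752, 0.004]
wrist_force: [-0.1, 0.4, 0.5]
width: 0.0386
grip_force: 0.0
```

```bash
python3 -c "
from h import *
go((.589,-.344,.13,.13),(.589,-.344,.025,.13))"
```

```text
t 7.1 pos [0.5027 0.0291 0.157 ] phi 0.13 q [-0.08  0.03  1.97  0.    1.13 -0.21] F [-0.1  0.4  0.5] w 0.0386
(0.589, -0.344, 0.13, 0.13) -> [-38.12, 3.72, 2.7] 0.0
(0.589, -0.344, 0.025, 0.13) -> [-38.12, 3.72, 13.2] 0.0
```

Request:
jog_arm(deltas=[[[-5,0.5,1,0],[-10,1.1,2,0],[-15,1.6,2.5,0],[-20,2.2,2.5,0],[-25,2.7,2.5,0],[-30,3.3,2.5,0],[-35,3.8,2.5,0],[-38.2,4.2,2.5,0],[-38.2,4.2,2.5,0],[-38.2,4.2,2.5,0],[-38.2,4.2,2.5,0],[-38.2,4.2,2.5,0]]], fingers=0.2)

```text
time_s: 8.3
position: [0.5883, -0.3419, 0.1247]
eef_rot: [-0.001, 0.659, 0.752, 0.0]
wrist_force: [0.2, -0.2, 0.2]
width: 0.0507
grip_force: 0.0
```

Run:
```python
from h import *
go((.589,-.344,.025,.13))
p,d=shot('scene'); a=cv2.resize(p[170:384,150:280,::-1],(365,600))
q,d=shot('top'); b=cv2.resize(q[130:280,200:308,::-1],(432,600)); cv2.imwrite('pics/c.png',np.hstack([a,b]))
```

```text
t 8.3 pos [ 0.5883 -0.3419  0.1247] phi 0.132 q [-0.63  0.43  1.55  0.    1.16 -0.76] F [ 0.2 -0.2  0.2] w 0.0507
(0.589, -0.344, 0.025, 0.13) -> [-0.21, 0.05, 9.97] 0.002
```

View pics/c.png

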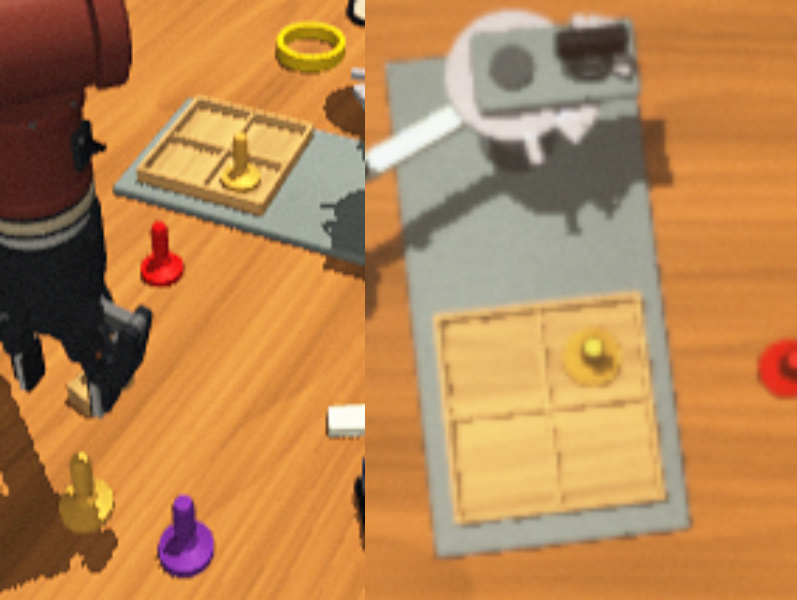

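Seal 1 stands in its cell at (590,355) in the right panel. Seal 2 is unmoved at (85,490) in the left panel, so I'll pick it up now.

Request:
jog_arm(deltas=[[[-0.2,0,3,0],[-0.2,0,6,0],[-0.2,0,9,0],[-0.2,0,10,0],[-0.2,0,10,0],[-0.2,0,10,0]]])

```text
time_s: 9.0
position: [0.5898, -0.3461, 0.0267]
eef_rot: [0.001, 0.66, 0.752, 0.0]
wrist_force: [-0.2, -0.3, -0.3]
width: 0.0512
grip_force: 0.0
```

Request:
jog_arm(deltas=[[[0,0,0,0],[0,0,0,0],[0,0,0,0],[0,0,0,0],[0,0,0,0],[0,0,0,0],[0,0,0,0],[0,0,0,0]]], fingers=-1)

```text
time_s: 9.8
position: [0.5902, -0.3466, 0.0272]
eef_rot: [0.002, 0.66, 0.752, 0.0]
wrist_force: [1.2, 0.9, 5.9]
width: 0.0146
grip_force: 48.9
```

Request:
jog_arm(deltas=[[[0,0,-3,0],[0,0,-6,0],[0,0,-9,0],[0,0,-11,0],[0,0,-12,0],[0,0,-12,0],[0,0,-12,0]]])

```text
time_s: 10.5
position: [0.588, -0.3452, 0.1436]
eef_rot: [-0.001, 0.66, 0.752, -0.0]
wrist_force: [-0.0, -0.5, -1.7]
width: 0.0146
grip_force: 48.8
```

```bash
python3 -c "
from h import *
go((.418,.091,.145,.13),(.418,.091,.041,.13))"
```

```text
t 10.5 pos [ 0.588  -0.3452  0.1436] phi 0.13 q [-0.63  0.41  1.53 -0.    1.2  -0.76] F [-0.  -0.5 -1.7] w 0.0146
(0.418, 0.091, 0.145, 0.13) -> [45.45, -11.2, -0.14] -0.0
(0.418, 0.091, 0.041, 0.13) -> [45.45, -11.2, 10.26] -0.0
```

Request:
jog_arm(deltas=[[[4.5,-1.1,0,0],[9,-2.2,0,0],[13.5,-3.3,0,0],[18,-4.4,0,0],[22.5,-5.6,0,0],[27,-6.7,0,0],[31.5,-7.8,0,0],[36,-8.9,0,0],[40.5,-10,0,0],[44,-10.9,0,0],[45.4,-11.2,0,0],[45.4,-11.2,0,0],[45.4,-11.2,0,0],[45.4,-11.2,3,0],[45.4,-11.2,6,0],[45.4,-11.2,8,0],[45.4,-11.2,9,0],[45.4,-11.2,9,0],[45.4,-11.2,9,0]]])

```text
time_s: 12.4
position: [0.4198, 0.0893, 0.0558]
eef_rot: [0.0, 0.66, 0.751, 0.0]
wrist_force: [-0.1, -0.2, -1.0]
width: 0.0148
grip_force: 49.0
```

```bash
python3 -c "
from h import *
go((.418,.091,.042,.13))"
```

```text
t 12.4 pos [0.4198 0.0893 0.0558] phi 0.129 q [ 0.05  0.04  2.19 -0.    0.92 -0.08] F [-0.1 -0.2 -1. ] w 0.0148
(0.418, 0.091, 0.042, 0.13) -> [0.19, -0.16, 1.38] -0.001
```

Request:
jog_arm(deltas=[[[0.1,-0.1,0.7,0],[0.1,-0.1,1.1,0],[0.1,-0.1,1.4,0],[0.1,-0.1,1.4,0],[0.1,-0.1,1.4,0]]])

```text
time_s: 12.9
position: [0.4185, 0.0908, 0.043]
eef_rot: [-0.0, 0.66, 0.752, -0.0]
wrist_force: [-3.3, -0.8, 10.1]
width: 0.015
grip_force: 50.2
```

Request:
jog_arm(deltas=[[[0,0,0,0],[0,0,0,0],[0,0,0,0],[0,0,0,0],[0,0,0,0],[0,0,0,0],[0,0,-4,0],[0,0,-8,0],[0,0,-12,0],[0,0,-16,0],[0,0,-20,0],[0,0,-22,0],[0,0,-22,0],[0,0,-22,0],[0,0,-22,0]]], fingers=-0.1)

```text
time_s: 14.4
position: [0.4165, 0.0906, 0.259]
eef_rot: [-0.001, 0.66, 0.752, -0.001]
wrist_force: [-1.1, 0.1, -0.1]
width: 0.0385
grip_force: 0.0
```

```bash
python3 -c "
from h import *
go((.665,.037,.29,.16),(.665,.037,.213,.16))"
```

```text
t 14.4 pos [0.4165 0.0906 0.259 ] phi 0.13 q [ 0.05 -0.25  2.02 -0.    1.37 -0.08] F [-1.1  0.1 -0.1] w 0.0385
(0.665, 0.037, 0.29, 0.16) -> [-8.54, 23.94, -3.1] -0.03
(0.665, 0.037, 0.213, 0.16) -> [-8.54, 23.94, 4.6] -0.03
```

Request:
jog_arm(deltas=[[[0,0,-3,0],[-1.5,4,-3.1,0],[-3,8,-3.1,0],[-4.5,12,-3.1,0],[-6,16,-3.1,-0.03],[-7.2,20,-3.1,-0.03],[-8.5,23.9,-3.1,-0.03],[-8.5,23.9,-3.1,-0.03],[-8.5,23.9,-3.1,-0.03],[-8.5,23.9,-3.1,-0.03],[-8.5,23.9,-3.1,-0.03]]], fingers=0.1)

```text
time_s: 15.5
position: [0.6647, 0.0379, 0.2924]
eef_rot: [-0.0, 0.648, 0.762, -0.0]
wrist_force: [-0.1, -0.3, -0.1]
width: 0.047
grip_force: 0.0
```

Run:
```python
from h import *
go((.665,.037,.213,.16))
p,d=shot('scene'); a=cv2.resize(p[110:260,180:330,::-1],(600,600),interpolation=cv2.INTER_CUBIC); cv2.imwrite('pics/d.png',a)
```

```text
t 15.5 pos [0.6647 0.0379 0.2924] phi 0.161 q [-0.05  0.26  1.44  0.    1.44 -0.21] F [-0.1 -0.3 -0.1] w 0.047
(0.665, 0.037, 0.213, 0.16) -> [-0.09, 0.02, 7.94] 0.001
```

View pics/d.png

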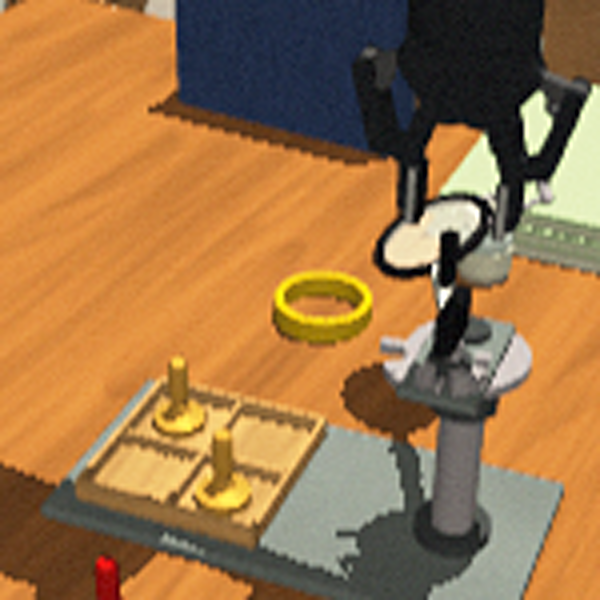

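Both seals stand in their cells, at (178,410) and (222,480), and the fingers straddle the knob. I'll descend and grip it.

Request:
jog_arm(deltas=[[[0,0,2.5,0],[0,0,5,0],[0,0,7,0],[0,0,7.9,0],[0,0,7.9,0],[0,0,7.9,0]]])

```text
time_s: 16.15
position: [0.6663, 0.0375, 0.2148]
eef_rot: [0.001, 0.648, 0.761, 0.001]
wrist_force: [-0.1, -0.5, 0.6]
width: 0.047
grip_force: 0.0
```

Request:
jog_arm(deltas=[[[0,0,0,0],[0,0,0,0],[0,0,0,0],[0,0,0,0],[0,0,0,0],[0,0,0,0],[0,0,0,0],[0,0,0,0]]], fingers=-1, newtons=50)

```text
time_s: 16.95
position: [0.6667, 0.0374, 0.2149]
eef_rot: [0.001, 0.648, 0.761, 0.001]
wrist_force: [-0.3, 0.6, 5.9]
width: 0.0108
grip_force: 51.4
```

```bash
python3 -c "
from h import *
go((.665,.037,.213,.16));print(env.get_obs()['torque'])"
```

```text
t 16.95 pos [0.6667 0.0374 0.2149] phi 0.16 q [-0.05  0.32  1.52  0.    1.3  -0.21] F [-0.3  0.6  5.9] w 0.0108
(0.665, 0.037, 0.213, 0.16) -> [-0.01, -0.18, 0.19] 0.0
[ 0.0550035   0.12740602 -0.01347798]
```

Request:
jog_arm(deltas=[[[0,0,-0.5,0],[0,0,-1,0],[0,0,-1.4,0],[0,0,-1.8,0],[0,0,-1.8,0],[0,0,-1.8,0],[0,0,-1.8,0]]])

```text
time_s: 17.65
position: [0.6665, 0.0374, 0.228]
eef_rot: [0.0, 0.648, 0.761, 0.0]
wrist_force: [7.2, -0.4, -9.9]
width: 0.0105
grip_force: 49.4
```

Request:
jog_arm(deltas=[[[0,0,-0.2,0],[0,0,-0.3,0],[0,0,-0.3,0],[0,0,-0.3,0],[0,0,-0.3,0]]])

```text
time_s: 18.15
position: [0.6665, 0.0374, 0.2307]
eef_rot: [0.0, 0.648, 0.761, 0.0]
wrist_force: [8.2, 0.8, -9.2]
width: 0.0112
grip_force: 49.5
```

Request:
jog_arm(deltas=[[[0,0,0,-0.1],[0,0,0,-0.2],[0,0,0,-0.3],[0,0,0,-0.4],[0,0,0,-0.5],[0,0,0,-0.6],[0,0,0,-0.7],[0,0,0,-0.8],[0,0,0,-0.9],[0,0,0,-1.0],[0,0,0,-1.1],[0,0,0,-1.2],[0,0,0,-1.2],[0,0,0,-1.2],[0,0,0,-1.2]]])

```text
time_s: 19.65
position: [0.6666, 0.0376, 0.2307]
eef_rot: [0.0, 0.105, 0.994, 0.0]
wrist_force: [7.6, -0.3, -9.1]
width: 0.0112
grip_force: 49.4
```

```bash
python3 -c "
from h import *
go((.665,.037,.213,.16));print(env.get_obs()['torque'])"
```

```text
t 19.65 pos [0.6666 0.0376 0.2307] phi 1.36 q [-0.05  0.31  1.51  0.    1.33 -1.41] F [ 7.6 -0.3 -9.1] w 0.0112
(0.665, 0.037, 0.213, 0.16) -> [0.14, -0.09, 1.77] 1.2
[ 0.05276261 -1.36090817  0.04890211]
```

Request:
jog_arm(deltas=[[[0,0,0.2,0],[0,0,0.4,0],[0,0,0.6,0],[0,0,0.65,0],[0,0,0.65,0],[0,0,0.65,0],[0,0,0.65,0]]])

```text
time_s: 20.35
position: [0.6666, 0.0375, 0.225]
eef_rot: [0.001, 0.105, 0.994, 0.0]
wrist_force: [6.6, 1.2, -8.1]
width: 0.0108
grip_force: 49.8
```

Request:
jog_arm(deltas=[[[0,0,0,0],[0,0,0,0],[0,0,0,0],[0,0,0,0],[0,0,0,0],[0,0,0,0]]], fingers=-0.1)

```text
time_s: 20.95
position: [0.6659, 0.0374, 0.2281]
eef_rot: [0.0, 0.105, 0.994, 0.0]
wrist_force: [0.3, 0.0, 0.2]
width: 0.0387
grip_force: 0.0
```

Request:
jog_arm(deltas=[[[0,0,-3,0],[0,0,-6,0],[0,0,-7,0],[0,0,-7,0]]])

```text
time_s: 21.35
position: [0.6672, 0.0373, 0.3007]
eef_rot: [0.003, 0.105, 0.994, 0.0]
wrist_force: [-0.4, -0.2, -0.1]
width: 0.0384
grip_force: 0.0
```

Run:
```python
from h import *
# peg, fingers perpendicular to arm: arm direction angle 2.096 -> tool y 0.525
go((.599,.186,.29,.525),(.599,.186,.170,.525))
p,d=shot('scene'); a=cv2.resize(p[130:220,250:340,::-1],(600,600),interpolation=cv2.INTER_CUBIC); cv2.imwrite('pics/e.png',a)
```

```text
t 21.35 pos [0.6672 0.0373 0.3007] phi 1.36 q [-0.05  0.26  1.43 -0.    1.44 -1.41] F [-0.4 -0.2 -0.1] w 0.0384
(0.599, 0.186, 0.29, 0.525) -> [9.78, 13.11, 1.07] 0.835
(0.599, 0.186, 0.17, 0.525) -> [9.78, 13.11, 13.07] 0.835
```

View pics/e.png

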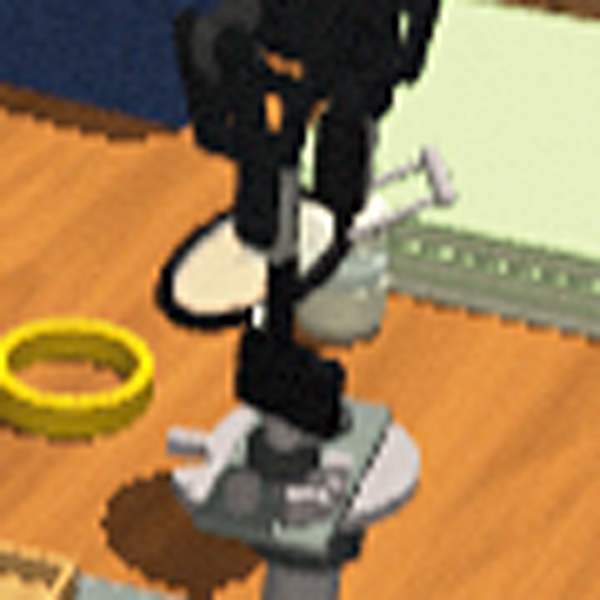

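Request:
jog_arm(deltas=[[[2.5,3.5,0.8,0.1],[5,7,0.8,0.2],[7.5,10,0.8,0.3],[9.8,13.1,0.8,0.4],[9.8,13.1,0.8,0.5],[9.8,13.1,0.8,0.6],[9.8,13.1,0.8,0.7],[9.8,13.1,0.8,0.83],[9.8,13.1,0.8,0.83],[9.8,13.1,0.8,0.83],[9.8,13.1,0.8,0.83]]], fingers=0)

```text
time_s: 22.5
position: [0.597, 0.1859, 0.2886]
eef_rot: [-0.001, 0.496, 0.868, -0.001]
wrist_force: [0.6, -0.4, 0.1]
width: 0.0423
grip_force: 0.0
```

```bash
python3 -c "
from h import *
go((.599,.186,.168,.525))"
```

```text
t 22.5 pos [0.597  0.1859 0.2886] phi 0.532 q [ 0.19  0.18  1.55  0.    1.41 -0.34] F [ 0.6 -0.4  0.1] w 0.0423
(0.599, 0.186, 0.168, 0.525) -> [-0.09, 0.18, 12.06] 0.007
```

Request:
jog_arm(deltas=[[[-0.1,0.1,3,0],[-0.1,0.1,6,0],[-0.1,0.1,9,0],[-0.1,0.1,11,0],[-0.1,0.1,12,0],[-0.1,0.1,12,0],[-0.1,0.1,12,0]]])

```text
time_s: 23.2
position: [0.5995, 0.1858, 0.1708]
eef_rot: [0.001, 0.497, 0.868, 0.0]
wrist_force: [-0.4, -0.5, -0.1]
width: 0.0424
grip_force: 0.0
```

Request:
jog_arm(deltas=[[[0,0,0,0],[0,0,0,0],[0,0,0,0],[0,0,0,0],[0,0,0,0],[0,0,0,0],[0,0,0,0]]], fingers=-1, newtons=30)

```text
time_s: 23.9
position: [0.5999, 0.1859, 0.1717]
eef_rot: [0.001, 0.497, 0.868, 0.001]
wrist_force: [-1.4, -0.5, 5.0]
width: 0.0133
grip_force: 29.4
```

Run:
```python
from h import *
o=env.get_obs()['position']; c=np.array([.657,.086]); v=o[:2]-c; r=np.hypot(*v); a0=np.arctan2(v[1],v[0]); print('r',r,'swivel',3.2716-a0)
# circular path, stop at swivel 0
n=18
for i in range(1,n+1):
    a=a0+(3.2716-a0)*i/n
    p=c+r*np.array([np.cos(a),np.sin(a)])
    go((p[0],p[1],o[2],.532+a-a0)) if i in(1,) else None
    phi=.532; C=np.array([[-np.sin(phi),np.cos(phi)],[np.cos(phi),np.sin(phi)]])
    print((C@(p-o[:2])*100).round(1).tolist()+[0,round(-(a-a0),2)])
```

```text
r 0.11503349473793285 swivel 1.1813577556903185
t 23.9 pos [0.5999 0.1859 0.1717] phi 0.53 q [ 0.19  0.28  1.66 -0.    1.2  -0.34] F [-1.4 -0.5  5. ] w 0.0133
(np.float64(0.5934711999879523), np.float64(0.18189992951327583), np.float64(0.17168702690420298), np.float64(0.59763098642724)) -> [-0.02, -0.75, 0.0] -0.068
[-0.0, -0.8, 0, np.float64(-0.07)]
[-0.1, -1.5, 0, np.float64(-0.13)]
[-0.2, -2.3, 0, np.float64(-0.2)]
[-0.4, -3.0, 0, np.float64(-0.26)]
[-0.6, -3.7, 0, np.float64(-0.33)]
[-0.8, -4.4, 0, np.float64(-0.39)]
[-1.1, -5.1, 0, np.float64(-0.46)]
[-1.5, -5.8, 0, np.float64(-0.53)]
[-1.9, -6.4, 0, np.float64(-0.59)]
[-2.3, -7.0, 0, np.float64(-0.66)]
[-2.8, -7.6, 0, np.float64(-0.72)]
[-3.3, -8.2, 0, np.float64(-0.79)]
[-3.8, -8.7, 0, np.float64(-0.85)]
[-4.4, -9.2, 0, np.float64(-0.92)]
[-5.0, -9.6, 0, np.float64(-0.98)]
[-5.7, -10.1, 0, np.float64(-1.05)]
[-6.3, -10.4, 0, np.float64(-1.12)]
[-7.0, -10.7, 0, np.float64(-1.18)]
```

Request:
jog_arm(deltas=[[[0,-0.8,0,-0.07],[-0.1,-1.5,0,-0.13],[-0.2,-2.3,0,-0.2],[-0.4,-3.0,0,-0.26],[-0.6,-3.7,0,-0.33],[-0.8,-4.4,0,-0.39],[-1.1,-5.1,0,-0.46],[-1.5,-5.8,0,-0.53],[-1.9,-6.4,0,-0.59],[-2.3,-7.0,0,-0.66],[-2.8,-7.6,0,-0.72],[-3.3,-8.2,0,-0.79],[-3.8,-8.7,0,-0.85],[-4.4,-9.2,0,-0.92],[-5.0,-9.6,0,-0.98],[-5.7,-10.1,0,-1.05],[-6.3,-10.4,0,-1.12],[-7.0,-10.7,0,-1.18],[-7.0,-10.7,0,-1.18],[-7.0,-10.7,0,-1.18]]])

```text
time_s: 25.9
position: [0.5458, 0.0705, 0.1717]
eef_rot: [0.005, -0.069, 0.998, -0.001]
wrist_force: [5.2, -1.5, 0.4]
width: 0.0131
grip_force: 29.4
```

```bash
python3 -c "
from h import *
go((.543,.071,.1717,1.7))
v=env.get_obs()['position'][:2]-np.array([.657,.086]);print(np.hypot(*v),(3.2716-np.arctan2(v[1],v[0]))%(2*np.pi))"
```

```text
t 25.9 pos [0.5458 0.0705 0.1717] phi 1.709 q [ 0.    0.11  1.85 -0.    1.17 -1.71] F [ 5.2 -1.5  0.4] w 0.0131
(0.543, 0.071, 0.1717, 1.7) -> [0.26, 0.09, -0.0] 0.009
0.11233044722815888 6.274372220659107
```

Request:
jog_arm(deltas=[[[0,0,0,0],[0,0,0,0],[0,0,0,0],[0,0,0,0],[0,0,0,0],[0,0,0,0],[0,0,-3,0],[0,0,-6,0],[0,0,-9,0],[0,0,-12,0],[0,0,-13,0],[0,0,-13,0],[0,0,-13,0]]], fingers=0)

```text
time_s: 27.2
position: [0.5411, 0.0712, 0.2982]
eef_rot: [-0.001, -0.07, 0.998, 0.0]
wrist_force: [-0.3, 0.3, -0.1]
width: 0.0429
grip_force: 0.0
```

Run:
```python
from h import *
go((.6665,.0375,.30,1.36),(.6665,.0375,.225,1.36))
p,d=shot('top'); a=cv2.resize(p[125:275,185:285,::-1],(400,600),interpolation=cv2.INTER_CUBIC)
p,d=shot('scene'); b=cv2.resize(p[130:250,190:320,::-1],(400,600),interpolation=cv2.INTER_CUBIC); cv2.imwrite('pics/f.png',np.hstack([a,b]))
```

```text
t 27.2 pos [0.5411 0.0712 0.2982] phi 1.71 q [ 0.    0.    1.72 -0.    1.42 -1.71] F [-0.3  0.3 -0.1] w 0.0429
(0.6665, 0.0375, 0.3, 1.36) -> [-11.95, -5.07, -0.18] 0.35
(0.6665, 0.0375, 0.225, 1.36) -> [-11.95, -5.07, 7.32] 0.35
```

View pics/f.png

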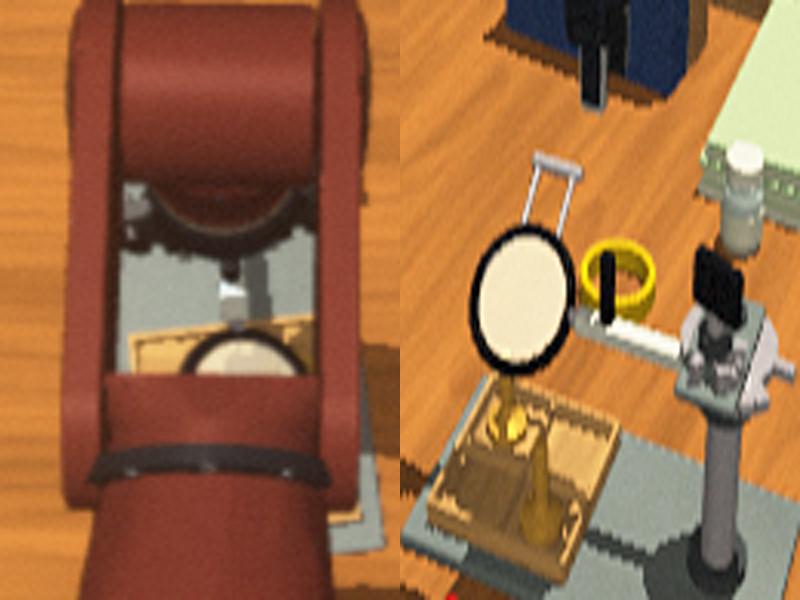

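The arm is over the tray (lens at (525,300)), the seals are standing, and the knob is turned and raised at (718,275). Next is the knob.

Request:
jog_arm(deltas=[[[-4,-1.7,-0.2,0.1],[-8,-3.4,-0.2,0.2],[-11.9,-5.1,-0.2,0.3],[-11.9,-5.1,-0.2,0.35],[-11.9,-5.1,-0.2,0.35],[-11.9,-5.1,-0.2,0.35],[-11.9,-5.1,-0.2,0.35]]])

```text
time_s: 28.0
position: [0.666, 0.0375, 0.3015]
eef_rot: [-0.0, 0.105, 0.995, 0.0]
wrist_force: [0.5, 0.9, 1.2]
width: 0.0426
grip_force: 0.0
```

```bash
python3 -c "
from h import *
go((.6665,.0375,.225,1.36))"
```

```text
t 28.0 pos [0.666  0.0375 0.3015] phi 1.361 q [-0.05  0.26  1.43  0.    1.45 -1.41] F [0.5 0.9 1.2] w 0.0426
(0.6665, 0.0375, 0.225, 1.36) -> [-0.05, 0.01, 7.65] 0.001
```

Request:
jog_arm(deltas=[[[0,0,2.5,0],[0,0,5,0],[0,0,7,0],[0,0,7.6,0],[0,0,7.6,0],[0,0,7.6,0]]])

```text
time_s: 28.6
position: [0.6674, 0.0373, 0.2275]
eef_rot: [0.001, 0.105, 0.994, 0.0]
wrist_force: [-0.3, -0.0, 0.9]
width: 0.0427
grip_force: 0.0
```

Request:
jog_arm(deltas=[[[0,0,0,0],[0,0,0,0],[0,0,0,0],[0,0,0,0],[0,0,0,0],[0,0,0,0],[0,0,0,0]]], fingers=-1, newtons=50)

```text
time_s: 29.3
position: [0.6676, 0.0373, 0.2275]
eef_rot: [0.001, 0.105, 0.994, 0.0]
wrist_force: [-0.1, 0.0, 6.3]
width: 0.0109
grip_force: 50.8
```

Request:
jog_arm(deltas=[[[0,0,-0.3,0],[0,0,-0.6,0],[0,0,-0.9,0],[0,0,-0.9,0],[0,0,-0.9,0],[0,0,-0.9,0]]])

```text
time_s: 29.9
position: [0.6675, 0.0373, 0.2312]
eef_rot: [0.0, 0.105, 0.994, 0.0]
wrist_force: [7.6, -0.0, -8.5]
width: 0.0114
grip_force: 48.7
```

Request:
jog_arm(deltas=[[[0,0,-0.2,0],[0,0,-0.3,0],[0,0,-0.3,0],[0,0,-0.3,0],[0,0,-0.3,0]]])

```text
time_s: 30.4
position: [0.6675, 0.0372, 0.2339]
eef_rot: [0.0, 0.105, 0.994, 0.0]
wrist_force: [7.8, 0.2, -10.3]
width: 0.0114
grip_force: 48.6
```

Request:
jog_arm(deltas=[[[0,0,0,0.1],[0,0,0,0.2],[0,0,0,0.3],[0,0,0,0.4],[0,0,0,0.5],[0,0,0,0.6],[0,0,0,0.7],[0,0,0,0.8],[0,0,0,0.9],[0,0,0,1.0],[0,0,0,1.1],[0,0,0,1.19],[0,0,0,1.19],[0,0,0,1.19],[0,0,0,1.19]]])

```text
time_s: 31.9
position: [0.6667, 0.0365, 0.2336]
eef_rot: [-0.0, 0.645, 0.764, -0.001]
wrist_force: [6.4, -0.8, -9.7]
width: 0.0108
grip_force: 48.7
```

Request:
jog_arm(deltas=[[[0,0,0.4,0],[0,0,0.8,0],[0,0,1.2,0],[0,0,1.6,0],[0,0,1.9,0],[0,0,1.9,0],[0,0,1.9,0],[0,0,1.9,0]]])

```text
time_s: 32.7
position: [0.6667, 0.0366, 0.2184]
eef_rot: [0.0, 0.645, 0.765, -0.0]
wrist_force: [2.5, -3.4, -6.5]
width: 0.0112
grip_force: 49.2
```

Request:
jog_arm(deltas=[[[0,0,0,0],[0,0,0,0],[0,0,0,0],[0,0,0,0],[0,0,0,0],[0,0,-3,0],[0,0,-6,0],[0,0,-9,0],[0,0,-9,0],[0,0,-9,0]]], fingers=-0.1)

```text
time_s: 33.7
position: [0.6673, 0.0373, 0.31]
eef_rot: [0.001, 0.644, 0.765, 0.001]
wrist_force: [-0.4, 0.6, -0.6]
width: 0.0383
grip_force: 0.0
```

Run:
```python
from h import *
y=np.array([-.1296,.9916]); t=np.array([.458,.060])
for r in(.083,.095):
    p=t+r*y; go((p[0],p[1],.30,.13))
p,d=shot('scene'); b=cv2.resize(p[130:270,180:320,::-1],(600,600),interpolation=cv2.INTER_CUBIC); cv2.imwrite('pics/g.png',b)
c=env.camera_model('scene');K=c['K'];T=c['T'];v,u=np.mgrid[0:384,0:512]
P=np.stack([(u-K[0,2])/K[0,0]*d,-(v-K[1,2])/K[1,1]*d,-d],-1)@T[:3,:3].T+T[:3,3]
r=P[...,:2]-t; X=r@np.array([.9916,.1296]); Y=r@y; Z=P[...,2]
m=(Z>.1)&(abs(X)<.03)&(Y>.062)&(Y<.11)&(Z<.25); print('bar',m.sum(),np.median(P[m],0),np.median(Y[m]),np.median(X[m]),Z[m].max())
k=np.hypot(P[...,0]-.6665,P[...,1]-.037)<.025; k&=(Z>.2)&(Z<.27); print('knob top',np.percentile(Z[k],98))
g=P[k&(Z>.238)][:,:2]; 
if len(g)>4:
    _,_,vt=np.linalg.svd(g-g.mean(0)); print('bar angle',np.arctan2(vt[0,1],vt[0,0]))
# lens plane fit
L=(Z>.1)&(Z<.22)&(np.hypot(X,Y)<.04); A=np.c_[X[L],Y[L],np.ones(L.sum())]; print('lens',L.sum(),np.linalg.lstsq(A,Z[L],rcond=None)[0])
```

```text
t 33.7 pos [0.6673 0.0373 0.31  ] phi 0.17 q [-0.05  0.26  1.42  0.    1.46 -0.22] F [-0.4  0.6 -0.6] w 0.0383
(np.float64(0.4472432), np.float64(0.1423028), 0.3, 0.13) -> [14.08, -19.91, 1.0] 0.04
t 33.7 pos [0.6673 0.0373 0.31  ] phi 0.17 q [-0.05  0.26  1.42  0.    1.46 -0.22] F [-0.4  0.6 -0.6] w 0.0383
(np.float64(0.44568800000000003), np.float64(0.154202), 0.3, 0.13) -> [15.27, -19.86, 1.0] 0.04
bar 70 [0.45081029 0.13742977 0.19533457] 0.0768939942935955 0.002931463668229422 0.20004344904457372
knob top 0.24391362523479604
bar angle -1.425855815927654
lens 573 [-0.01887813  0.53494807  0.15350739]
```

View pics/g.png

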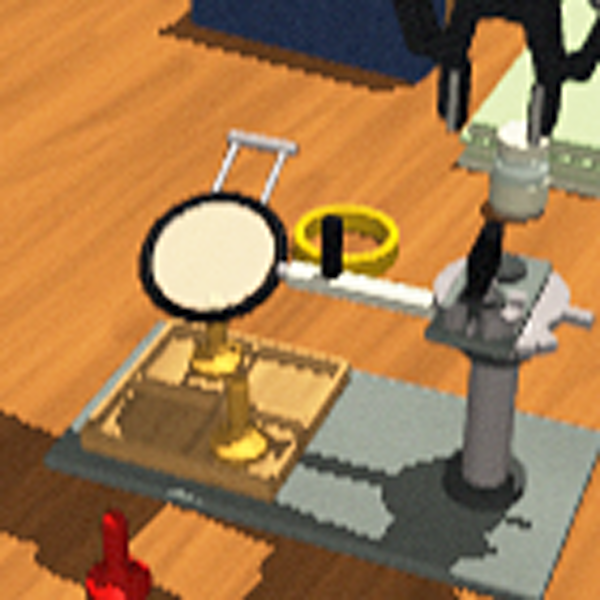

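The knob is home (top at 0.244, as at the start, angle about 0) and both seals are standing. The tilt is about 0.49, with the bar at Y≈0.08, z≈0.195. I'll push the bar down from above with shut fingers.

Request:
jog_arm(deltas=[[[3,-4,1,0.04],[6,-8,1,0.04],[9,-12,1,0.04],[12,-16,1,0.04],[14.7,-19.9,1,0.04],[14.7,-19.9,1,0.04],[14.7,-19.9,1,0.04],[14.7,-19.9,3,0.04],[14.7,-19.9,6,0.04],[14.7,-19.9,9,0.04],[14.7,-19.9,9,0.04],[14.7,-19.9,9,0.04],[14.7,-19.9,9,0.04]]], fingers=-1)

```text
time_s: 35.05
position: [0.4476, 0.1483, 0.2204]
eef_rot: [0.001, 0.66, 0.751, 0.001]
wrist_force: [-0.4, -0.2, -0.3]
width: 0.0001
grip_force: 0.0
```

```bash
python3 -c "
from h import *
go((.4465,.1483,.155,.13))"
```

```text
t 35.05 pos [0.4476 0.1483 0.2204] phi 0.129 q [ 0.17 -0.11  1.98 -0.    1.27  0.04] F [-0.4 -0.2 -0.3] w 0.0001
(0.4465, 0.1483, 0.155, 0.13) -> [0.02, -0.1, 6.54] -0.001
```

Request:
jog_arm(deltas=[[[0,0,1,0],[0,0,2,0],[0,0,3,0],[0,0,4,0],[0,0,5,0],[0,0,5.7,0],[0,0,6.2,0],[0,0,6.6,0],[0,0,6.6,0],[0,0,6.6,0],[0,0,6.6,0]]])

```text
time_s: 36.15
position: [0.4461, 0.1483, 0.1531]
eef_rot: [0.0, 0.66, 0.752, 0.0]
wrist_force: [-0.1, -1.5, -0.7]
width: 0.0001
grip_force: 0.0
```

```bash
cat > tilt.py <<'E'
from h import *
y=np.array([-.1296,.9916]); t=np.array([.458,.060])
p,d=shot('scene'); cv2.imwrite('pics/h.png',cv2.resize(p[120:270,170:320,::-1],(600,600),interpolation=cv2.INTER_CUBIC))
c=env.camera_model('scene');K=c['K'];T=c['T'];v,u=np.mgrid[0:384,0:512]
P=np.stack([(u-K[0,2])/K[0,0]*d,-(v-K[1,2])/K[1,1]*d,-d],-1)@T[:3,:3].T+T[:3,3]
r=P[...,:2]-t; X=r@np.array([.9916,.1296]); Y=r@y; Z=P[...,2]
L=(Z>.13)&(Z<.18)&(np.hypot(X,Y)<.04); A=np.c_[X[L],Y[L],np.ones(L.sum())]; print('lens',L.sum(),np.linalg.lstsq(A,Z[L],rcond=None)[0])
m=(Z>.12)&(abs(X)<.02)&(Y>.08)&(Y<.11)&(Z<.2); print('bar',m.sum(),np.median(Y[m]),np.percentile(Z[m],90))
go()
E
python3 tilt.py
```

```text
lens 318 [-0.00137981 -0.01374676  0.15170814]
bar 64 0.08276856899014357 0.19084457204188288
t 36.2 pos [0.4461 0.1483 0.1531] phi 0.13 q [ 0.17 -0.03  2.04 -0.    1.13  0.04] F [ 0.4  0.2 -0.5] w 0.0003
```

Request:
jog_arm(deltas=[[[0,0,-2,0],[0,0,-5,0],[0,0,-9,0],[0,0,-13,0],[3,0,-15,0],[7,-1,-15,0],[11,-2,-15,0],[15,-2,-15,0],[19,-2,-15,0],[22,-2,-15,0],[22,-2,-15,0],[22,-2,-15,0],[22,-2,-15,0],[22,-2,-15,0]]])

```text
time_s: 37.6
position: [0.3978, 0.3629, 0.3029]
eef_rot: [0.0, 0.66, 0.751, -0.0]
wrist_force: [-0.3, -0.8, -0.7]
width: 0.0002
grip_force: 0.0
```

```bash
python3 tilt.py; python3 -c "
from h import *
a=cv2.imread('pics/h.png');p,d=shot('top')
a=cv2.resize(a,(400,400));b=cv2.resize(p[125:275,135:285,::-1],(400,400),interpolation=cv2.INTER_CUBIC);cv2.imwrite('pics/i.png',np.hstack([a,b]))"
```

```text
lens 316 [-0.00349389 -0.01713657  0.15162985]
bar 16 0.08170563912644851 0.15262900342327318
t 37.65 pos [0.3978 0.3629 0.3029] phi 0.128 q [ 0.61 -0.02  1.74 -0.    1.43  0.48] F [-0.1 -0.2 -0.2] w 0.0002
```

View pics/i.png

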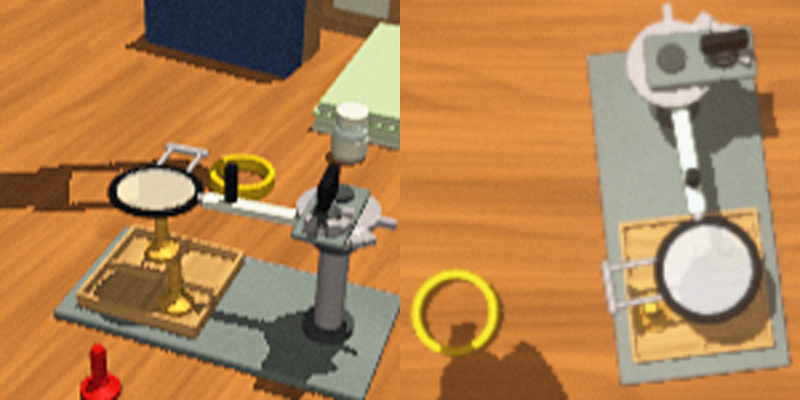

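The lens is level over the tray, the knob is home, and both seals stand in their cells at (163,248) and (178,295). No other brass seal shows in any view, so I'm handing in.

```bash
python3 -c "
from workcell import env
print(env.job_done())"
```

```text
the job is handed in; nothing more can be done
None
```

I handed in the job at about 38 s of robot time: both brass seals stand in tray cells, the arm is locked over the tray with the knob fully home, and the lens is level to about 0.02 rad; the judge's result was not shown.

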